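# Shut the water inlet with the square key

### The arm

A 6-joint arm with a two-finger parallel gripper is mounted at the origin on the work surface. World frame = base frame: x ahead of the robot, y to its left, z up, the work surface at z = 0. Lengths are in m, angles in rad, forces in N, time in s.
With the tool pointing down it reaches from about 0.3 to 0.875 m from the base axis. Payload 6.4 kg.
Tool frame: the origin (TCP) lies between the finger pads; the fingertips stand arm.tip_reach ahead of it and the grasp point (between the pads) lies 6 mm ahead of it (arm.tip_reach is the distance from the TCP to the fingertips, in m); z points along the fingers, y is the line along which they close (so a half turn about z gives the same grasp; the last joint's range is limited). The gripper opens to 88 mm and grips with 3 to 60 N. Pads are 18 mm wide; open, the fingers measure 123 mm over their backs; the gripper's body (75 mm by 187 mm) begins 45 mm behind the grasp point.
Start: joints at [-1.442, 0.181, 1.607, -0, 1.354, -0.206], TCP at [0.189, -0.543, 0.264] pointing down, gripper open.
Joint ranges: [-2.99, 2.99], [-0.89, 2.07], [0.3, 2.58], [-1.14, 4.28], [0, 2.63], [-3.12, 3.12]. Speed limits (rad/s): [2.57, 2.57, 3.01, 3.14, 3.14, 3.14].

### API

Orientations are given as a unit quaternion [x, y, z, w].
In Python, from plant import arm gives the robot as it stands. The module is installed in compiled form; this text tells all that it offers.
- The arm moves only by the tool step_arm, never from a script. Its argument "commands" is a list of rows, each an object of numbers: "tx", "ty", "tz": the shift along the tool's x, y, z in cm; "wx", "wy", "wz": the turn, a rotation vector about the tool's x, y, z in rad; "claw": the finger opening in cm, from 0 to 8.81. In form: [{"tx": .., "ty": .., "tz": .., "wx": .., "wy": .., "wz": .., "claw": ..}, ...]. A call has 1 to 10 rows; each row is the pose to reach, as a shift and turn from the pose commanded when the call began, along the tool's axes at that moment; what a row does not reach only later rows make up. A row lasts 1/12 s, in which the tool goes at most 41.7 mm and 7.16 degrees, less where a joint would pass 70% of its speed; a pose out of reach is approached as far as the arm can. A call with a gripper value outside its range is refused whole. The fingers move at their own pace and stop on an object; "grip_force" is the grip in N (left out, the last holds). Time passes only in rows, so rows that repeat a pose let the fingers close. It gives the time, the measured TCP pose, the force and the opening at its end, in the units of the state.
- arm.read_state(): the state, without advancing time (a new reading comes with each control period).
- arm.camera(name): name is "scene" or "top" or "wrist"; returns a dict with "image" (480x640x3 uint8, red, green, blue), "fx", "fy", "cx", "cy" (pixels), "rvec" (rotation vector, rad) and "tvec" (3), from world to camera coordinates, as OpenCV has them. Camera axes: x right, y down, z forward; pixel columns grow to the right and rows downward; lengths in m; the calibration is good to about 2 mm. The wrist camera is an equidistant fisheye: a pixel r from the principal point sees the ray r / f radians off the axis. A picture is of the moment at which its call begins. There is no depth.
- arm.hand_in(): hands the job in, once; it reports no verdict.
The state is a dict: "time": time; "qpos": joint angles; "joint_velocities": joint speeds; "effort": joint torques, N m; "position": TCP position; "eef_rot": TCP orientation; "wrist_force": force on the tool from outside, world axes, zero at the start; "ft_torque": the same for the moment, N m; "opening": finger opening in m.
Only numpy, scipy, OpenCV 4.12 (cv2) and the standard library are available. Lean on these libraries where they do the work, as an engineer would, in place of code of your own. Each camera call takes 0.05 s, during which the arm holds its last target. There are 200 camera calls.

### The job

Take the square key out of its holder and fit it fully home in the recessed square socket on top of the water inlet box, feeling gently for the socket because it floats in its recess and rides on a soft spring. Then turn the key clockwise (seen from above) all the way to the stop to shut the inlet, and leave the key standing in the socket, let go of. Never press or wrench the key hard against the box, and leave the beaker, bottle and dish where they stand.

Things in the scene. Friction and masses are not known exactly. Their poses are not given: they have to be found in the camera images.
- key_handle (a point): Centre of the grip of the loose steel key (0.1 to 0.16 kg), standing upright in the holder. The grip is a dark upright wing 50 mm long (own x), 14 mm thick (own y), 32 mm tall (own z, up); take it across the 14 mm. Below it runs a 12 x 12 mm square shank 45 mm long, sides parallel to the wing's; the tip lies 61 mm below this point.
- key_tip (a point): Centre of the lower end face of the key's square shank; axes of the key. The last 1.7 mm of the shank are stepped in to 11 x 11 mm.
- key: The same key, origin at the tip.
- holder: Fixed grey plastic block 70 x 70 x 42 mm, origin under its centre, with a 15.5 mm square hole 30 mm deep in the middle of its top in which the key starts (the wing's underside is 15 mm above the block). Lift the key at least 35 mm straight up to free it.
- inlet_box: Fixed low ivory box 220 x 220 mm, 100 mm high, origin under its centre; blue front plate on its -x side, two 30 mm hose stubs on its +x side. The socket plate in its recess rides on a spring: it starts to move down at about 4 N, takes 0.8 N more per mm and bottoms after 8 mm (about 10 N). A key seated and let go has its tip 79 mm above this origin.
- recess (a point): Centre of the 58 mm round recess in the box's top, at the top surface; axes of the box. In it lies a 38 mm round steel plate, face 6 mm lower, with a 14 mm square socket 15 mm deep at its middle. The plate floats: the socket lies up to 6 mm off this point along x and, independently, along y; the offset is not reported. It slides within those limits if pushed sideways with about 8 N.
- cam (a joint): Angle of the socket plate in rad, growing clockwise seen from above. At 0 the socket's sides are parallel to the box's x and y; at angle a they are turned clockwise by a. Starts at 0 to 0.35, hard stop at 1.35 (inlet shut). Takes about 0.06 N m to turn, stays where left. The key has about 10 degrees of play either way in the socket.
- beaker: Bystander: glass beaker, 68 mm across, 90 mm tall, origin under its centre.
- reagent: Bystander: white plastic bottle with a blue cap, 60 mm across, 150 mm tall, origin under its centre.
- dish: Bystander: small white bowl, 90 mm across, 35 mm tall, origin under its centre.
Not all that is in view belongs to the job. There is more than one size of the key; the job needs the smallest.

How it is judged:
By the outcome, as a careful person would: the job done as asked, in the order asked, and still so for the second after the job is handed in, with the robot touching nothing.
It also fails if it takes over 64 s, if anything falls off the work surface, if the arm or the gripper's body presses on something with over 40 N, if the wrist force passes 120 N, or if a joint passes its speed limit or range.

## Working session

There is one attempt and no reset: what is moved stays moved. The work goes in short steps, Python scripts to look and compute and a tool call to move; the robot and the scene stay as the last step left them, time stands still between calls to the robot, and variables do not carry over. Pictures are saved under pics/ and viewed, on a budget of 10 in all, crops included, one or two more only if the job needs it, and the job is handed in when it is done.

Besides the shell and the picture viewer there is one more tool, called after "Emit:" by a JSON object that holds its "op" and its "data", one argument or row to a line. step_arm: Moves the arm, as the interface text tells. Its arguments: {"type":"object","properties":{"commands":{"type":"array"},"grip_force":{"type":"number"}},"required":["commands"]}

```bash
mkdir -p pics; cat > h.py <<'E'
import numpy as np, cv2
from scipy.spatial.transform import Rotation as R
from plant import arm
def snap(n,f):
    c=arm.camera(n); cv2.imwrite(f'pics/{f}.png',c['image'][:,:,::-1]); np.save(f'pics/{f}.npy',{k:c[k] for k in c},allow_pickle=True); return c
def load(f): return np.load(f'pics/{f}.npy',allow_pickle=True).item()
def ray(c,u,v,fish=False):
    M=R.from_rotvec(np.ravel(c['rvec'])).as_matrix(); o=-M.T@np.ravel(c['tvec'])
    a=np.array([(u-c['cx'])/c['fx'],(v-c['cy'])/c['fy']])
    if fish:
        t=np.linalg.norm(a); d=np.r_[a/max(t,1e-9)*np.sin(t),np.cos(t)]
    else: d=np.r_[a,1]
    return o,M.T@d
def onz(c,u,v,z,fish=False):
    o,d=ray(c,u,v,fish); return o+d*(z-o[2])/d[2]
def proj(c,p,fish=False):
    M=R.from_rotvec(np.ravel(c['rvec'])).as_matrix(); q=M@np.array(p)+np.ravel(c['tvec'])
    if fish:
        r=np.hypot(q[0],q[1]); t=np.arctan2(r,q[2]); a=q[:2]/max(r,1e-9)*t
    else: a=q[:2]/q[2]
    return np.array([a[0]*c['fx']+c['cx'],a[1]*c['fy']+c['cy']])
E
python3 - <<'E'
from h import *
for n in('scene','top'):
    c=snap(n,n); print(n,c['fx'],ray(c,320,240))
s=arm.read_state(); print(s, arm.tip_reach)
E
```

```text
scene 502.14148001563905 (array([0.84619137, 0.44347889, 0.78132209]), array([-0.36565164, -0.56111923, -0.74264206]))
top 467.81520109006055 (array([ 0.48367533, -0.08560337,  0.9098721 ]), array([ 0.07806005,  0.01541586, -0.99690155]))
{'time': 0.1, 'qpos': array([-1.44228398e+00,  1.81461097e-01,  1.60787787e+00, -4.94061460e-06,
        1.35381064e+00, -2.06276225e-01]), 'joint_velocities': array([ 0.0002709 , -0.00187104, -0.00183977,  0.00066096, -0.00034163,
       -0.00168789]), 'effort': array([ 5.47024010e-04, -4.34819162e+01, -3.42695010e+01,  7.04707392e-02,
        3.40628356e-02, -3.64577454e-05]), 'position': array([ 0.18889863, -0.54262552,  0.26291795]), 'eef_rot': array([ 9.86021874e-01,  1.66614099e-01,  2.78509427e-05, -7.77982759e-04]), 'wrist_force': array([-0.58338499, -0.12374779, -0.26170926]), 'ft_torque': array([ 0.0371173 , -0.04879914, -0.00998093]), 'opening': 0.08820369471247672} 0.025
```

View pics/top.png

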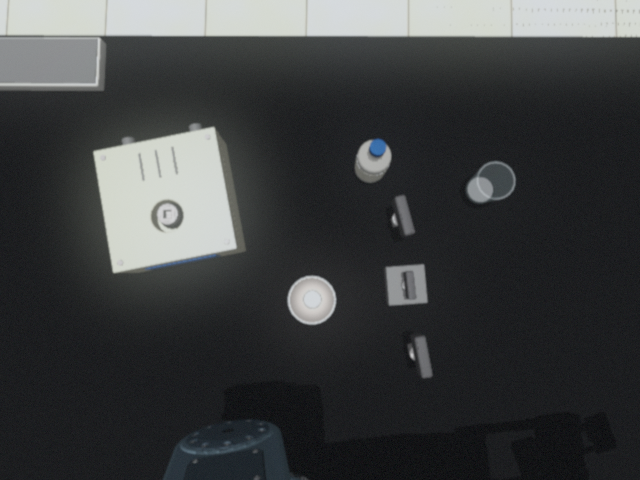

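View pics/scene.png

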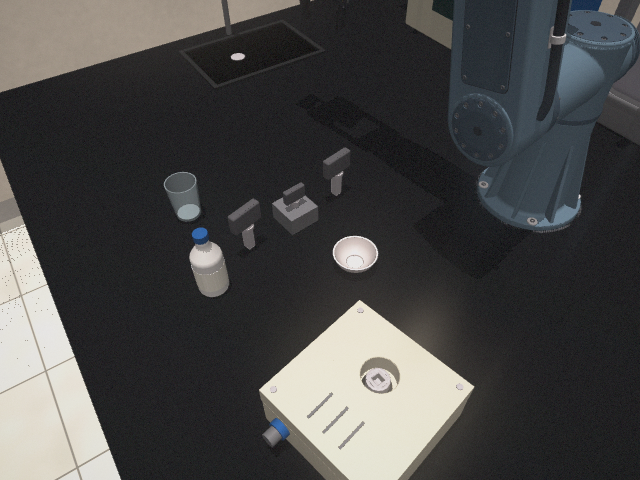

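The top view shows the box at about (170,200), with its recess near (168,214). The holder and its key are near (409,285), and the loose larger keys are at (403,215) and (421,355). The bottle, beaker and dish are at (373,160), (490,182) and (312,300).

```bash
python3 - <<'E'
from h import *
c=load('top'); im=c['image']; hsv=cv2.cvtColor(im,cv2.COLOR_RGB2HSV); g=cv2.cvtColor(im,cv2.COLOR_RGB2GRAY)
print(onz(c,320,240,0))
# box
m=((g>170)).astype(np.uint8); m[:110]=0; m[:,260:]=0
cs,_=cv2.findContours(m,cv2.RETR_EXTERNAL,2); k=max(cs,key=cv2.contourArea)
r=cv2.minAreaRect(k); b=cv2.boxPoints(r); P=np.array([onz(c,*p,0.1) for p in b]); print('box',b.round(1).tolist(),P.round(4).tolist(),P.mean(0),[np.linalg.norm(P[i]-P[i-1]) for i in range(4)],[np.degrees(np.arctan2(*(P[i]-P[i-1])[[1,0]])) for i in range(4)])
# recess contour: dark inside
roi=((g<150)).astype(np.uint8)
cs,_=cv2.findContours(roi[185:245,140:200].copy(),cv2.RETR_EXTERNAL,2); k=max(cs,key=cv2.contourArea); e=cv2.fitEllipse(cv2.convexHull(k)); print('rec',e, onz(c,e[0][0]+140,e[0][1]+185,0.1), 'hull area',cv2.contourArea(cv2.convexHull(k)))
# holder
sub=g[255:315,375:440]; m=(sub>75).astype(np.uint8)
cs,_=cv2.findContours(m,cv2.RETR_EXTERNAL,2); k=max(cs,key=cv2.contourArea)
r=cv2.minAreaRect(k); b=cv2.boxPoints(r)+[375,255];P=np.array([onz(c,*p,0.042) for p in b]); print('holder',P.mean(0),[np.linalg.norm(P[i]-P[i-1]) for i in range(4)],[np.degrees(np.arctan2(*(P[i]-P[i-1])[[1,0]])) for i in range(4)])
a=cv2.resize(im[255:315,380:440],(400,400),interpolation=cv2.INTER_CUBIC); d=cv2.resize(im[184:244,138:198],(400,400),interpolation=cv2.INTER_CUBIC)
cv2.imwrite('pics/crops.png',np.hstack([a,d])[:,:,::-1])
E
```

```text
[ 0.55492074 -0.07153331  0.        ]
box [[90.5999984741211, 149.1999969482422], [213.8000030517578, 126.5], [236.39999389648438, 249.39999389648438], [113.19999694824219, 272.1000061035156]] [[0.7043, 0.3381, 0.1], [0.747, 0.1185, 0.1], [0.5289, 0.0723, 0.1], [0.4864, 0.2874, 0.1]] [0.61661526 0.20406077 0.1       ] [np.float64(0.22374765666623075), np.float64(0.22378595906039575), np.float64(0.22296853538429132), np.float64(0.21926674776746843)] [np.float64(13.113222543142472), np.float64(-78.99422049395893), np.float64(-168.0413931866326), np.float64(101.17787998471002)]
rec ((26.811519622802734, 30.30234146118164), (30.425378799438477, 31.986757278442383), 63.13355255126953) [0.58725712 0.19669959 0.1       ] hull area 733.0
holder [ 0.47168184 -0.23166048  0.042     ] [np.float64(0.07320365744253267), np.float64(0.0734954520567924), np.float64(0.07309688785067123), np.float64(0.07304197318455494)] [np.float64(4.976503332236136), np.float64(-84.43563733310376), np.float64(-175.37990793973194), np.float64(95.65287956054053)]
```

View pics/crops.png

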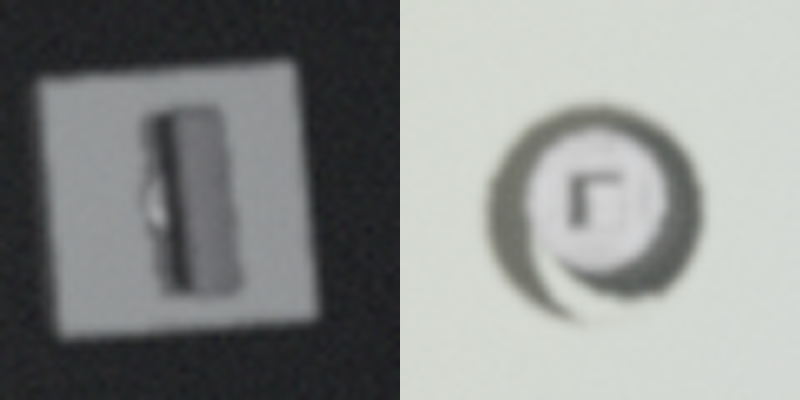

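The crops show the key's wing top centred at about pixel (411,285), turned a few degrees. The socket plate sits up-left in its recess, with the square hole near (168,213).

```bash
cat >> h.py <<'E'
def go(p,yaw):
    "tool shift (cm) and turn (rad) from present pose to TCP p pointing down, tool-x yaw"
    s=arm.read_state(); R0=R.from_quat(s['eef_rot']); T=R.from_euler('z',yaw)*R.from_euler('x',np.pi)
    d=R0.inv().apply(np.array(p)-s['position'])*100; w=(R0.inv()*T).as_rotvec()
    ax=R0.as_matrix()[:,0]
    print('t',d.round(2),'w',w.round(4),'pos',s['position'].round(4),'yaw',round(np.arctan2(ax[1],ax[0]),4),'time',round(s['time'],2),'f',s['wrist_force'].round(2),'q6',s['qpos'][5].round(2))
E
python3 - <<'E'
from h import *
c=load('top'); p=onz(c,410.9,285,.089); print(p)
go([p[0],p[1],.19],np.radians(5))
E
```

```text
[ 0.4714     -0.23213673  0.089     ]
t [ 36.88 -20.03   7.33] w [-1.600e-03 -1.000e-04  2.475e-01] pos [ 0.1889 -0.5426  0.2629] yaw 0.3348 time 0.1 f [-0.58 -0.12 -0.26] q6 -0.21
```

Emit:
{"op": "step_arm", "data": {
  "commands": [
    {"tx": 36.9, "ty": -20.0, "tz": 3, "wz": 0.247, "claw": 8.8},
    {"tx": 36.9, "ty": -20.0, "tz": 4, "wz": 0.247, "claw": 8.8},
    {"tx": 36.9, "ty": -20.0, "tz": 5, "wz": 0.247, "claw": 8.8},
    {"tx": 36.9, "ty": -20.0, "tz": 6, "wz": 0.247, "claw": 8.8},
    {"tx": 36.9, "ty": -20.0, "tz": 7.3, "wz": 0.247, "claw": 8.8},
    {"tx": 36.9, "ty": -20.0, "tz": 7.3, "wz": 0.247, "claw": 8.8},
    {"tx": 36.9, "ty": -20.0, "tz": 7.3, "wz": 0.247, "claw": 8.8},
    {"tx": 36.9, "ty": -20.0, "tz": 7.3, "wz": 0.247, "claw": 8.8},
    {"tx": 36.9, "ty": -20.0, "tz": 7.3, "wz": 0.247, "claw": 8.8},
    {"tx": 36.9, "ty": -20.0, "tz": 7.3, "wz": 0.247, "claw": 8.8}
  ]
}}

```text
$.commands[0]: bad value
```

Emit:
{"op": "step_arm", "data": {
  "commands": [
    {"claw": 8.8},
    {"claw": 8.8},
    {"claw": 8.8}
  ]
}}

```text
$.commands[0]: bad value
```

```bash
python3 - <<'E'
from h import *
c=snap('wrist','w1'); go([.4714,-.2321,.19],np.radians(5)); print(c['fx'],c['cx'],c['cy'],ray(c,c['cx'],c['cy'],True)); print(proj(c,[.4714,-.2321,.089],True))
E
```

```text
t [ 36.89 -20.04   7.34] w [-1.300e-03 -1.000e-04  2.475e-01] pos [ 0.1889 -0.5427  0.263 ] yaw 0.3348 time 0.15 f [0.28 0.17 0.78] q6 -0.21
371.64829954431775 318.8065078535076 246.86217627723866 (array([ 0.2567649 , -0.51860409,  0.38437433]), array([-0.26149044, -0.08876961, -0.96111534]))
[ 120.11119181 -118.77107613]
```

View pics/w1.png

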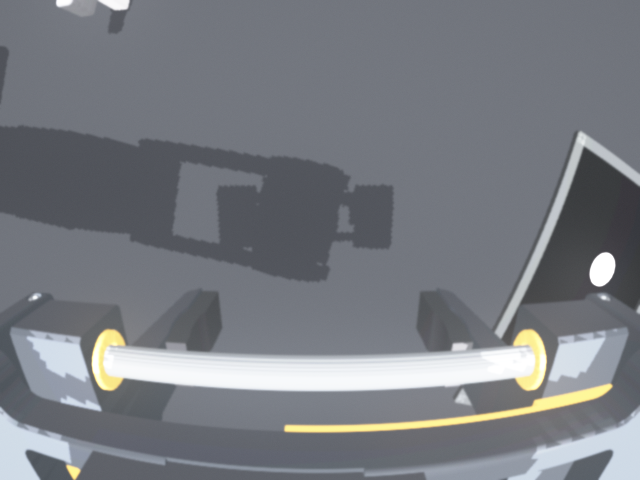

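The move was refused, so this wrist picture is still from the start pose. I'll send complete rows.

Emit:
{"op": "step_arm", "data": {
  "commands": [
    {"tx": 36.9, "ty": -20.0, "tz": 3, "wx": 0, "wy": 0, "wz": 0.247, "claw": 8.8},
    {"tx": 36.9, "ty": -20.0, "tz": 4, "wx": 0, "wy": 0, "wz": 0.247, "claw": 8.8},
    {"tx": 36.9, "ty": -20.0, "tz": 5, "wx": 0, "wy": 0, "wz": 0.247, "claw": 8.8},
    {"tx": 36.9, "ty": -20.0, "tz": 6, "wx": 0, "wy": 0, "wz": 0.247, "claw": 8.8},
    {"tx": 36.9, "ty": -20.0, "tz": 7.3, "wx": 0, "wy": 0, "wz": 0.247, "claw": 8.8},
    {"tx": 36.9, "ty": -20.0, "tz": 7.3, "wx": 0, "wy": 0, "wz": 0.247, "claw": 8.8},
    {"tx": 36.9, "ty": -20.0, "tz": 7.3, "wx": 0, "wy": 0, "wz": 0.247, "claw": 8.8},
    {"tx": 36.9, "ty": -20.0, "tz": 7.3, "wx": 0, "wy": 0, "wz": 0.247, "claw": 8.8},
    {"tx": 36.9, "ty": -20.0, "tz": 7.3, "wx": 0, "wy": 0, "wz": 0.247, "claw": 8.8},
    {"tx": 36.9, "ty": -20.0, "tz": 7.3, "wx": 0, "wy": 0, "wz": 0.247, "claw": 8.8}
  ]
}}

```text
time: 0.98
position: [0.4657, -0.2387, 0.1925]
eef_rot: [0.999, 0.044, -0.0, 0.0]
wrist_force: [0.8, -1.1, 0.3]
opening: 0.0878
```

Emit:
{"op": "step_arm", "data": {
  "commands": [
    {"tx": 0.5, "ty": -0.6, "tz": 0, "wx": 0, "wy": 0, "wz": 0, "claw": 8.8},
    {"tx": 0.5, "ty": -0.6, "tz": 0, "wx": 0, "wy": 0, "wz": 0, "claw": 8.8},
    {"tx": 0.5, "ty": -0.6, "tz": 0, "wx": 0, "wy": 0, "wz": 0, "claw": 8.8}
  ]
}}

```text
time: 1.23
position: [0.4691, -0.2341, 0.1928]
eef_rot: [0.999, 0.045, -0.0, 0.0]
wrist_force: [-0.4, -0.1, 0.1]
opening: 0.0877
```

```bash
python3 - <<'E'
from h import *
c=snap('wrist','w2'); go([.4714,-.2321,.07+.009],np.radians(5)); print(proj(c,[.4714,-.2321,.089],True))
E
```

```text
t [ 0.28 -0.26 11.41] w [0.0005 0.0003 0.0005] pos [ 0.4688 -0.2349  0.1931] yaw 0.0878 time 1.28 f [ 0.32 -0.3   0.56] q6 0.79
[317.41641908 253.73244729]
```

View pics/w2.png

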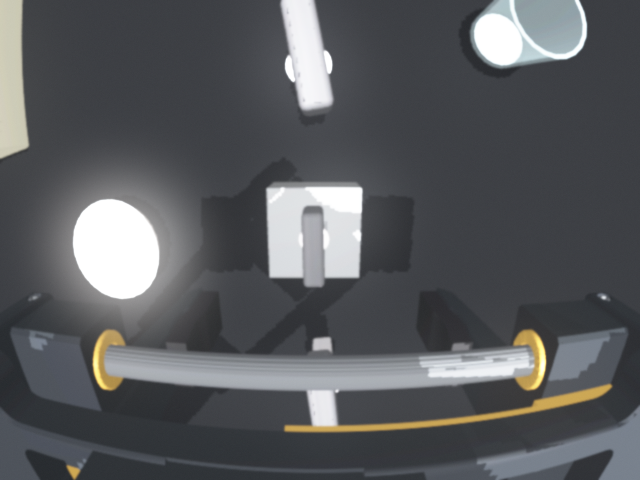

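```bash
python3 - <<'E'
from h import *
c=load('w2'); g=cv2.cvtColor(c['image'],cv2.COLOR_RGB2GRAY)
for v in (215,225,235,250,260,270,280): print(v,g[v,290:340:2].tolist())
print(g[195:215,313].tolist(),g[270:300,313].tolist())
for p in [(303,212),(322,212),(304,285),(324,285),(313.5,249)]: print(onz(c,*p,.089,True).round(4))
print([onz(c,*p,.042,True).round(4) for p in [(267,183),(362,183),(361,278),(269,278)]])
E
```

```text
215 [225, 225, 226, 225, 225, 216, 166, 154, 159, 159, 159, 160, 159, 160, 160, 149, 147, 212, 226, 227, 226, 227, 227, 227, 226]
225 [224, 224, 224, 224, 225, 214, 166, 169, 178, 175, 174, 173, 174, 173, 172, 162, 144, 175, 203, 224, 226, 226, 226, 226, 225]
235 [224, 224, 225, 225, 232, 250, 219, 169, 176, 175, 174, 174, 173, 172, 170, 161, 162, 247, 254, 244, 225, 225, 225, 225, 224]
250 [221, 221, 222, 221, 222, 220, 182, 160, 173, 174, 173, 170, 171, 171, 167, 162, 148, 185, 221, 223, 223, 223, 223, 223, 222]
260 [221, 221, 221, 221, 222, 221, 189, 161, 170, 173, 170, 168, 168, 168, 167, 161, 147, 179, 220, 222, 221, 222, 220, 221, 220]
270 [221, 220, 221, 220, 220, 220, 197, 161, 169, 172, 168, 167, 167, 166, 164, 159, 146, 166, 217, 220, 220, 220, 220, 220, 219]
280 [59, 60, 60, 60, 61, 59, 74, 133, 164, 170, 166, 165, 164, 163, 163, 160, 144, 99, 66, 62, 60, 61, 61, 62, 62]
[251, 242, 233, 229, 228, 227, 227, 227, 226, 216, 184, 140, 116, 112, 114, 114, 116, 123, 136, 150] [167, 166, 165, 166, 166, 165, 165, 165, 165, 165, 165, 165, 165, 163, 158, 149, 129, 93, 71, 66, 65, 62, 60, 58, 55, 58, 56, 56, 54, 56]
[ 0.4974 -0.2209  0.089 ]
[ 0.4984 -0.2325  0.089 ]
[ 0.4493 -0.2253  0.089 ]
[ 0.4505 -0.2383  0.089 ]
[ 0.4743 -0.2294  0.089 ]
[array([ 0.5079, -0.1913,  0.042 ]), array([ 0.5141, -0.2611,  0.042 ]), array([ 0.4401, -0.2691,  0.042 ]), array([ 0.4335, -0.197 ,  0.042 ])]
```

Wrist view: the wing spans about (303–324, 208–287). Its ray gives (0.474,-0.229), against (0.471,-0.232) from the top view, which is within calibration. I'll aim between them.

```bash
python3 - <<'E'
from h import *
go([.473,-.2307,.080],0.098)
E
```

```text
t [ 0.45 -0.39 11.31] w [ 0.0005  0.0003 -0.0102] pos [ 0.4688 -0.2349  0.1931] yaw 0.0878 time 1.28 f [ 0.32 -0.3   0.56] q6 0.79
```

Emit:
{"op": "step_arm", "data": {
  "commands": [
    {"tx": 0.45, "ty": -0.39, "tz": 2, "wx": 0, "wy": 0, "wz": -0.01, "claw": 8.8},
    {"tx": 0.45, "ty": -0.39, "tz": 5, "wx": 0, "wy": 0, "wz": -0.01, "claw": 6},
    {"tx": 0.45, "ty": -0.39, "tz": 6, "wx": 0, "wy": 0, "wz": -0.01, "claw": 5},
    {"tx": 0.45, "ty": -0.39, "tz": 6, "wx": 0, "wy": 0, "wz": -0.01, "claw": 5},
    {"tx": 0.45, "ty": -0.39, "tz": 6, "wx": 0, "wy": 0, "wz": -0.01, "claw": 5}
  ]
}}

```text
time: 1.7
position: [0.4727, -0.2309, 0.1331]
eef_rot: [0.999, 0.048, -0.0, -0.0]
wrist_force: [0.7, -0.8, 0.6]
opening: 0.0633
```

```bash
python3 - <<'E'
from h import *
go([.473,-.2307,.080],0.098)
E
```

```text
t [ 0.04 -0.01  5.31] w [-0.0006  0.0008 -0.0021] pos [ 0.4727 -0.2309  0.1331] yaw 0.0959 time 1.7 f [ 0.72 -0.82  0.59] q6 0.79
```

Emit:
{"op": "step_arm", "data": {
  "commands": [
    {"tx": 0, "ty": 0, "tz": 2.5, "wx": 0, "wy": 0, "wz": 0, "claw": 5},
    {"tx": 0, "ty": 0, "tz": 4.5, "wx": 0, "wy": 0, "wz": 0, "claw": 5},
    {"tx": 0, "ty": 0, "tz": 5.3, "wx": 0, "wy": 0, "wz": 0, "claw": 4},
    {"tx": 0, "ty": 0, "tz": 5.3, "wx": 0, "wy": 0, "wz": 0, "claw": 3},
    {"tx": 0, "ty": 0, "tz": 5.3, "wx": 0, "wy": 0, "wz": 0, "claw": 2.4},
    {"tx": 0, "ty": 0, "tz": 5.3, "wx": 0, "wy": 0, "wz": 0, "claw": 1.4},
    {"tx": 0, "ty": 0, "tz": 5.3, "wx": 0, "wy": 0, "wz": 0, "claw": 0.8},
    {"tx": 0, "ty": 0, "tz": 5.3, "wx": 0, "wy": 0, "wz": 0, "claw": 0.8},
    {"tx": 0, "ty": 0, "tz": 5.3, "wx": 0, "wy": 0, "wz": 0, "claw": 0.8},
    {"tx": 0, "ty": 0, "tz": 5.3, "wx": 0, "wy": 0, "wz": 0, "claw": 0.8}
  ],
  "grip_force": 15
}}

```text
time: 2.53
position: [0.4743, -0.2305, 0.0812]
eef_rot: [0.999, 0.049, 0.001, 0.001]
wrist_force: [-0.4, 0.9, 6.9]
opening: 0.0136
```

Emit:
{"op": "step_arm", "data": {
  "commands": [
    {"tx": 0, "ty": 0, "tz": 0, "wx": 0, "wy": 0, "wz": 0, "claw": 0.8},
    {"tx": 0, "ty": 0, "tz": 0, "wx": 0, "wy": 0, "wz": 0, "claw": 0.8},
    {"tx": 0, "ty": 0, "tz": 0, "wx": 0, "wy": 0, "wz": 0, "claw": 0.8}
  ],
  "grip_force": 40
}}

```text
time: 2.78
position: [0.4743, -0.2305, 0.0812]
eef_rot: [0.999, 0.049, 0.001, 0.001]
wrist_force: [-1.3, 0.6, 5.8]
opening: 0.0137
```

Emit:
{"op": "step_arm", "data": {
  "commands": [
    {"tx": 0, "ty": 0, "tz": -0.5, "wx": 0, "wy": 0, "wz": 0, "claw": 0.8},
    {"tx": 0, "ty": 0, "tz": -1, "wx": 0, "wy": 0, "wz": 0, "claw": 0.8},
    {"tx": 0, "ty": 0, "tz": -1.5, "wx": 0, "wy": 0, "wz": 0, "claw": 0.8},
    {"tx": 0, "ty": 0, "tz": -2.5, "wx": 0, "wy": 0, "wz": 0, "claw": 0.8},
    {"tx": 0, "ty": 0, "tz": -4, "wx": 0, "wy": 0, "wz": 0, "claw": 0.8},
    {"tx": 0, "ty": 0, "tz": -7, "wx": 0, "wy": 0, "wz": 0, "claw": 0.8},
    {"tx": 0, "ty": 0, "tz": -11, "wx": 0, "wy": 0, "wz": 0, "claw": 0.8},
    {"tx": 0, "ty": 0, "tz": -15, "wx": 0, "wy": 0, "wz": 0, "claw": 0.8},
    {"tx": 0, "ty": 0, "tz": -15, "wx": 0, "wy": 0, "wz": 0, "claw": 0.8}
  ]
}}

```text
time: 3.53
position: [0.4769, -0.2324, 0.2393]
eef_rot: [0.999, 0.049, 0.005, 0.005]
wrist_force: [2.3, -0.4, -0.4]
opening: 0.0139
```

```bash
python3 - <<'E'
from h import *
# top-camera recess and plate/socket rough: plate ellipse in crop coordinates
c=load('top'); f=lambda x,y:(138+x/6.667-.5,184+y/6.667-.5)
print('recess',onz(c,*f(596-400,212),.1),'plate',onz(c,*f(597-400,200),.094),'sock',onz(c,*f(598-400,203),.094))
go([.573,.190,.24],np.radians(12+90))
E
```

```text
recess [0.58726579 0.19654572 0.1       ] plate [0.59124417 0.19848799 0.094     ] sock [0.590445   0.19819036 0.094     ]
t [ 13.71 -41.09  -0.34] w [ 1.6300e-02  7.0000e-04 -1.6821e+00] pos [ 0.4769 -0.2324  0.2393] yaw 0.0981 time 3.53 f [ 2.27 -0.37 -0.4 ] q6 0.8
```

Key is held (opening 13.9 mm). I'm moving so that the wrist camera stands over the recess.

```bash
python3 - <<'E'
from h import *
go([.588,.125,.225],1.6)
E
```

```text
t [ 14.55 -34.49   1.23] w [ 1.5900e-02 -8.0000e-04 -1.5019e+00] pos [ 0.4769 -0.2324  0.2393] yaw 0.0981 time 3.53 f [ 2.27 -0.37 -0.4 ] q6 0.8
```

Emit:
{"op": "step_arm", "data": {
  "commands": [
    {"tx": 1.5, "ty": -3.5, "tz": 0, "wx": 0, "wy": 0, "wz": -0.1, "claw": 0.8},
    {"tx": 3, "ty": -7, "tz": 0, "wx": 0, "wy": 0, "wz": -0.22, "claw": 0.8},
    {"tx": 4.5, "ty": -10.5, "tz": 0, "wx": 0, "wy": 0, "wz": -0.34, "claw": 0.8},
    {"tx": 6, "ty": -14, "tz": 0, "wx": 0, "wy": 0, "wz": -0.46, "claw": 0.8},
    {"tx": 7.5, "ty": -17.5, "tz": 0, "wx": 0, "wy": 0, "wz": -0.58, "claw": 0.8},
    {"tx": 9, "ty": -21, "tz": 0, "wx": 0, "wy": 0, "wz": -0.7, "claw": 0.8},
    {"tx": 10.5, "ty": -24.5, "tz": 0, "wx": 0, "wy": 0, "wz": -0.82, "claw": 0.8},
    {"tx": 12, "ty": -28, "tz": 0, "wx": 0, "wy": 0, "wz": -0.94, "claw": 0.8},
    {"tx": 13.5, "ty": -31.5, "tz": 0, "wx": 0, "wy": 0, "wz": -1.06, "claw": 0.8},
    {"tx": 14.5, "ty": -34.5, "tz": 0, "wx": 0, "wy": 0, "wz": -1.18, "claw": 0.8}
  ]
}}

```text
time: 4.37
position: [0.5843, 0.1302, 0.2301]
eef_rot: [0.801, 0.599, 0.0, -0.0]
wrist_force: [0.2, -0.2, -2.0]
opening: 0.0135
```

```bash
python3 - <<'E'
from h import *
go([.588,.125,.225],1.6)
E
```

```text
t [-0.4   0.5   0.51] w [ 0.0004 -0.0004 -0.3155] pos [0.5843 0.1302 0.2301] yaw 1.2845 time 4.37 f [ 0.18 -0.18 -2.01] q6 0.31
```

Emit:
{"op": "step_arm", "data": {
  "commands": [
    {"tx": -0.2, "ty": 0.3, "tz": 0.5, "wx": 0, "wy": 0, "wz": -0.12, "claw": 0.8},
    {"tx": -0.4, "ty": 0.5, "tz": 0.5, "wx": 0, "wy": 0, "wz": -0.24, "claw": 0.8},
    {"tx": -0.4, "ty": 0.5, "tz": 0.5, "wx": 0, "wy": 0, "wz": -0.316, "claw": 0.8},
    {"tx": -0.4, "ty": 0.5, "tz": 0.5, "wx": 0, "wy": 0, "wz": -0.316, "claw": 0.8},
    {"tx": -0.4, "ty": 0.5, "tz": 0.5, "wx": 0, "wy": 0, "wz": -0.316, "claw": 0.8},
    {"tx": -0.4, "ty": 0.5, "tz": 0.5, "wx": 0, "wy": 0, "wz": -0.316, "claw": 0.8}
  ]
}}

```text
time: 4.87
position: [0.5875, 0.1223, 0.225]
eef_rot: [0.7, 0.714, 0.0, -0.0]
wrist_force: [0.5, -0.2, -1.6]
opening: 0.0136
```

```bash
python3 - <<'E'
from h import *
c=snap('wrist','w3'); go([.588,.125,.225],1.6); print(proj(c,[.5905,.198,.094],True))
E
```

```text
t [0.27 0.05 0.  ] w [ 0.0001 -0.     -0.0084] pos [0.5876 0.1222 0.225 ] yaw 1.5916 time 4.92 f [-0.22  0.41 -0.9 ] q6 -0.01
[324.58786739 137.59359917]
```

View pics/w3.png

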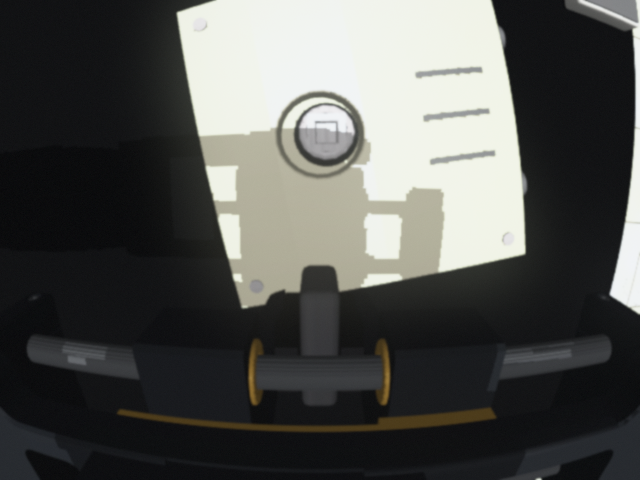

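Socket at about (326,132), inside the plate and recess rings; its sides are nearly parallel to the tool axes. I'll enlarge the socket and the key tip.

```bash
python3 - <<'E'
from h import *
c=load('w3'); s=arm.read_state(); Rt=R.from_quat(s['eef_rot']); P=s['position']
for n,z in (('wingtop',-.009),('wingbot',.023),('tip',.067)):
    for x in (-.025,0,.025) if n!='tip' else (-.006,0,.006): print(n,x,proj(c,P+Rt.apply([x,0,z]),True).round(1))
im=c['image']
a=cv2.resize(im[87:182,272:367],(400,400),interpolation=cv2.INTER_CUBIC)
b=cv2.resize(im[255:350,272:367],(400,400),interpolation=cv2.INTER_CUBIC); b=np.clip(b.astype(float)*2.5,0,255).astype(np.uint8)
cv2.imwrite('pics/c2.png',np.hstack([a,b])[:,:,::-1])
hs=cv2.cvtColor(im,cv2.COLOR_RGB2GRAY)
# box corner screws -> yaw
for p in [(200,25),(508,239),(257,286)]: print(p,onz(c,*p,.1,True).round(4))
E
```

```text
wingtop -0.025 [317.2 407.6]
wingtop 0 [317.  354.7]
wingtop 0.025 [316.9 290.2]
wingbot -0.025 [317.5 362.8]
wingbot 0 [317.4 314.9]
wingbot 0.025 [317.3 259.9]
tip -0.006 [317.7 288.9]
tip 0 [317.7 278.7]
tip 0.006 [317.7 268.2]
(200, 25) [0.5041 0.279  0.1   ]
(508, 239) [0.7301 0.1326 0.1   ]
(257, 286) [0.5442 0.0933 0.1   ]
```

View pics/c2.png

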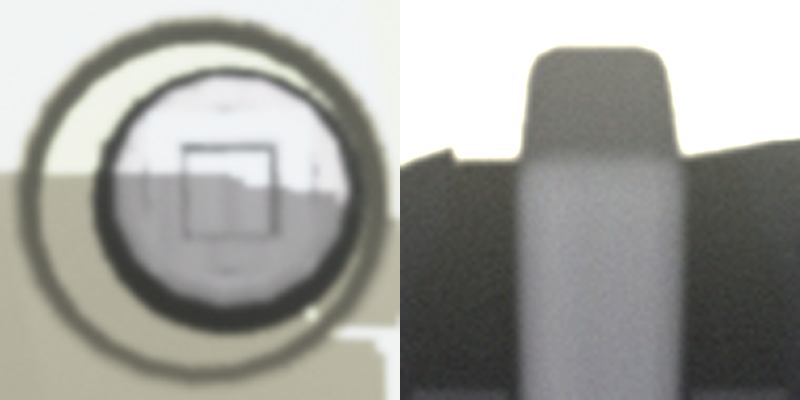

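```bash
python3 - <<'E'
from h import *
c=load('w3')
f=lambda x,y:(272+x/4.21-.4,87+y/4.21-.4)
q=np.array([onz(c,*f(*p),.094,True) for p in [(183,146),(273,147),(274,238),(183,239)]])
print('sock',q.mean(0),[np.linalg.norm(q[i]-q[i-1]) for i in range(4)],[np.degrees(np.arctan2(*(q[i]-q[i-1])[[1,0]]))%90 for i in range(4)])
r=np.array([onz(c,*f(*p),.1,True) for p in [(20,200),(385,200),(203,17),(203,382)]]); print('recess',r.round(4),r[:2].mean(0),r[2:].mean(0))
s=load('scene'); t=s['image']
print('scene pred sock',proj(s,q.mean(0)),'top pred',proj(load('top'),q.mean(0)))
# scene socket seen in full-frame near (376,378)
g=cv2.cvtColor(t,cv2.COLOR_RGB2GRAY); print(onz(s,377,379,.094))
E
```

```text
sock [0.59124867 0.2016276  0.094     ] [np.float64(0.01502229091059709), np.float64(0.014279719465272376), np.float64(0.014709060378585654), np.float64(0.014502812235052748)] [np.float64(1.1262263644926094), np.float64(0.7585200423147859), np.float64(1.9897171686734225), np.float64(2.008282311569616)]
recess [[0.5587 0.1999 0.1   ]
 [0.6156 0.2011 0.1   ]
 [0.5867 0.2292 0.1   ]
 [0.5878 0.1714 0.1   ]] [0.58716907 0.20048752 0.1       ] [0.58724637 0.20031544 0.1       ]
scene pred sock [377.42587478 379.19547923] top pred [165.29064211 213.47644089]
[0.59157656 0.20103201 0.094     ]
```

```bash
python3 - <<'E'
from h import *
go([.5905,.201,.180],1.597)
E
```

```text
t [7.87 0.45 4.5 ] w [ 0.0001 -0.     -0.0054] pos [0.5876 0.1222 0.225 ] yaw 1.5916 time 4.92 f [-0.22  0.41 -0.9 ] q6 -0.01
```

Emit:
{"op": "step_arm", "data": {
  "commands": [
    {"tx": 3, "ty": 0.2, "tz": 0.5, "wx": 0, "wy": 0, "wz": -0.005, "claw": 0.8},
    {"tx": 6, "ty": 0.45, "tz": 1.5, "wx": 0, "wy": 0, "wz": -0.005, "claw": 0.8},
    {"tx": 7.8, "ty": 0.45, "tz": 3, "wx": 0, "wy": 0, "wz": -0.005, "claw": 0.8},
    {"tx": 7.87, "ty": 0.45, "tz": 4.2, "wx": 0, "wy": 0, "wz": -0.005, "claw": 0.8},
    {"tx": 7.87, "ty": 0.45, "tz": 4.5, "wx": 0, "wy": 0, "wz": -0.005, "claw": 0.8},
    {"tx": 7.87, "ty": 0.45, "tz": 4.5, "wx": 0, "wy": 0, "wz": -0.005, "claw": 0.8},
    {"tx": 7.87, "ty": 0.45, "tz": 4.5, "wx": 0, "wy": 0, "wz": -0.005, "claw": 0.8},
    {"tx": 7.87, "ty": 0.45, "tz": 4.5, "wx": 0, "wy": 0, "wz": -0.005, "claw": 0.8}
  ]
}}

```text
time: 5.58
position: [0.5911, 0.2001, 0.1809]
eef_rot: [0.698, 0.716, 0.0, 0.001]
wrist_force: [-0.8, -0.0, -1.0]
opening: 0.0134
```

```bash
python3 - <<'E'
from h import *
c=snap('scene','s2'); go([.5905,.201,.175],1.597)
P=arm.read_state()['position']; print('tip pred',proj(c,P-[0,0,.0692]),'sock',proj(c,[.5912,.2012,.094]))
im=c['image'][300:420,310:450]
cv2.imwrite('pics/s2c.png',cv2.resize(im,(700,600),interpolation=cv2.INTER_CUBIC)[:,:,::-1])
E
```

```text
t [ 0.08 -0.06  0.6 ] w [ 0.0017 -0.0001  0.0002] pos [0.5911 0.2002 0.181 ] yaw 1.5972 time 5.63 f [ 0.96  0.59 -1.19] q6 0.11
tip pred [377.81015183 372.72727815] sock [377.27241736 378.95546559]
```

View pics/s2c.png

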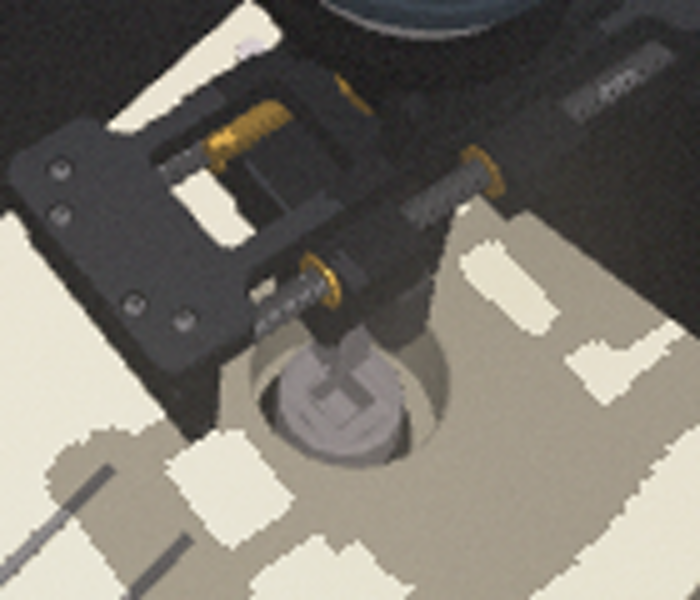

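Scene view: the key shank hangs in line with the socket diamond (about (378,380) in the full frame). I'll go down gently by feel.

Emit:
{"op": "step_arm", "data": {
  "commands": [
    {"tx": 0.06, "ty": -0.03, "tz": 0.4, "wx": 0, "wy": 0, "wz": 0, "claw": 0.8},
    {"tx": 0.06, "ty": -0.03, "tz": 0.8, "wx": 0, "wy": 0, "wz": 0, "claw": 0.8},
    {"tx": 0.06, "ty": -0.03, "tz": 1.2, "wx": 0, "wy": 0, "wz": 0, "claw": 0.8},
    {"tx": 0.06, "ty": -0.03, "tz": 1.45, "wx": 0, "wy": 0, "wz": 0, "claw": 0.8},
    {"tx": 0.06, "ty": -0.03, "tz": 1.45, "wx": 0, "wy": 0, "wz": 0, "claw": 0.8},
    {"tx": 0.06, "ty": -0.03, "tz": 1.45, "wx": 0, "wy": 0, "wz": 0, "claw": 0.8}
  ]
}}

```text
time: 6.13
position: [0.5898, 0.2017, 0.165]
eef_rot: [0.697, 0.717, -0.0, -0.0]
wrist_force: [0.3, 0.1, -1.0]
opening: 0.0136
```

Emit:
{"op": "step_arm", "data": {
  "commands": [
    {"tx": 0, "ty": 0, "tz": 0.1, "wx": 0, "wy": 0, "wz": 0, "claw": 0.8},
    {"tx": 0, "ty": 0, "tz": 0.2, "wx": 0, "wy": 0, "wz": 0, "claw": 0.8},
    {"tx": 0, "ty": 0, "tz": 0.3, "wx": 0, "wy": 0, "wz": 0, "claw": 0.8},
    {"tx": 0, "ty": 0, "tz": 0.3, "wx": 0, "wy": 0, "wz": 0, "claw": 0.8}
  ]
}}

```text
time: 6.47
position: [0.5899, 0.2018, 0.1622]
eef_rot: [0.697, 0.717, -0.0, -0.0]
wrist_force: [-0.1, 0.7, -1.4]
opening: 0.0137
```

Emit:
{"op": "step_arm", "data": {
  "commands": [
    {"tx": 0, "ty": 0, "tz": 0.1, "wx": 0, "wy": 0, "wz": 0, "claw": 0.8},
    {"tx": 0, "ty": 0, "tz": 0.2, "wx": 0, "wy": 0, "wz": 0, "claw": 0.8},
    {"tx": 0, "ty": 0, "tz": 0.2, "wx": 0, "wy": 0, "wz": 0, "claw": 0.8}
  ]
}}

```text
time: 6.72
position: [0.5903, 0.2018, 0.1607]
eef_rot: [0.697, 0.717, 0.0, 0.0]
wrist_force: [-0.7, -0.9, 1.1]
opening: 0.0138
```

Emit:
{"op": "step_arm", "data": {
  "commands": [
    {"tx": 0, "ty": 0, "tz": 0.1, "wx": 0, "wy": 0, "wz": 0, "claw": 0.8},
    {"tx": 0, "ty": 0, "tz": 0.2, "wx": 0, "wy": 0, "wz": 0, "claw": 0.8},
    {"tx": 0, "ty": 0, "tz": 0.2, "wx": 0, "wy": 0, "wz": 0, "claw": 0.8},
    {"tx": 0, "ty": 0, "tz": 0.2, "wx": 0, "wy": 0, "wz": 0, "claw": 0.8}
  ]
}}

```text
time: 7.05
position: [0.5902, 0.202, 0.1583]
eef_rot: [0.697, 0.717, 0.0, 0.0]
wrist_force: [1.5, 1.7, -0.1]
opening: 0.0139
```

```bash
python3 - <<'E'
from h import *
s=arm.read_state(); print(s['position'].round(4),s['wrist_force'].round(2),s['ft_torque'].round(3))
E
```

```text
[0.5902 0.202  0.1583] [ 1.49  1.66 -0.11] [ 0.232 -0.334  0.04 ]
```

Vertical force is low at 5 mm below the plate face, so the tip is entering the socket. I'll carry on down.

Emit:
{"op": "step_arm", "data": {
  "commands": [
    {"tx": 0, "ty": 0, "tz": 0.1, "wx": 0, "wy": 0, "wz": 0, "claw": 0.8},
    {"tx": 0, "ty": 0, "tz": 0.2, "wx": 0, "wy": 0, "wz": 0, "claw": 0.8},
    {"tx": 0, "ty": 0, "tz": 0.3, "wx": 0, "wy": 0, "wz": 0, "claw": 0.8},
    {"tx": 0, "ty": 0, "tz": 0.3, "wx": 0, "wy": 0, "wz": 0, "claw": 0.8}
  ]
}}

```text
time: 7.38
position: [0.5901, 0.2019, 0.1552]
eef_rot: [0.697, 0.717, 0.0, -0.0]
wrist_force: [1.1, 3.1, -0.7]
opening: 0.0137
```

Emit:
{"op": "step_arm", "data": {
  "commands": [
    {"tx": 0, "ty": 0, "tz": 0.1, "wx": 0, "wy": 0, "wz": 0, "claw": 0.8},
    {"tx": 0, "ty": 0, "tz": 0.2, "wx": 0, "wy": 0, "wz": 0, "claw": 0.8},
    {"tx": 0, "ty": 0, "tz": 0.3, "wx": 0, "wy": 0, "wz": 0, "claw": 0.8},
    {"tx": 0, "ty": 0, "tz": 0.3, "wx": 0, "wy": 0, "wz": 0, "claw": 0.8}
  ]
}}

```text
time: 7.72
position: [0.5901, 0.2019, 0.1523]
eef_rot: [0.697, 0.717, 0.0, 0.0]
wrist_force: [3.0, 2.7, 0.2]
opening: 0.0137
```

Emit:
{"op": "step_arm", "data": {
  "commands": [
    {"tx": 0, "ty": 0, "tz": 0.1, "wx": 0, "wy": 0, "wz": 0, "claw": 0.8},
    {"tx": 0, "ty": 0, "tz": 0.2, "wx": 0, "wy": 0, "wz": 0, "claw": 0.8},
    {"tx": 0, "ty": 0, "tz": 0.3, "wx": 0, "wy": 0, "wz": 0, "claw": 0.8},
    {"tx": 0, "ty": 0, "tz": 0.3, "wx": 0, "wy": 0, "wz": 0, "claw": 0.8}
  ]
}}

```text
time: 8.05
position: [0.5901, 0.2018, 0.1493]
eef_rot: [0.697, 0.717, 0.0, 0.0]
wrist_force: [2.1, 3.6, -0.1]
opening: 0.0139
```

Emit:
{"op": "step_arm", "data": {
  "commands": [
    {"tx": 0.06, "ty": 0.04, "tz": 0.1, "wx": 0, "wy": 0, "wz": 0, "claw": 0.8},
    {"tx": 0.06, "ty": 0.04, "tz": 0.1, "wx": 0, "wy": 0, "wz": 0, "claw": 0.8},
    {"tx": 0.06, "ty": 0.04, "tz": 0.1, "wx": 0, "wy": 0, "wz": 0, "claw": 0.8}
  ]
}}

```text
time: 8.3
position: [0.5903, 0.2021, 0.1482]
eef_rot: [0.697, 0.717, -0.0, -0.0]
wrist_force: [1.0, 1.1, -0.4]
opening: 0.0139
```

Emit:
{"op": "step_arm", "data": {
  "commands": [
    {"tx": 0, "ty": 0, "tz": 0.1, "wx": 0, "wy": 0, "wz": 0, "claw": 0.8},
    {"tx": 0, "ty": 0, "tz": 0.1, "wx": 0, "wy": 0, "wz": 0, "claw": 0.8},
    {"tx": 0, "ty": 0, "tz": 0.1, "wx": 0, "wy": 0, "wz": 0, "claw": 0.8}
  ]
}}

```text
time: 8.55
position: [0.5904, 0.2022, 0.1475]
eef_rot: [0.697, 0.717, -0.0, 0.0]
wrist_force: [-0.3, 1.3, 2.0]
opening: 0.0138
```

Seated: the bottom is felt at tip height about 0.079. Now I'll turn clockwise in steps.

Emit:
{"op": "step_arm", "data": {
  "commands": [
    {"tx": 0, "ty": 0, "tz": 0, "wx": 0, "wy": 0, "wz": 0.06, "claw": 0.8},
    {"tx": 0, "ty": 0, "tz": 0, "wx": 0, "wy": 0, "wz": 0.12, "claw": 0.8},
    {"tx": 0, "ty": 0, "tz": 0, "wx": 0, "wy": 0, "wz": 0.18, "claw": 0.8},
    {"tx": 0, "ty": 0, "tz": 0, "wx": 0, "wy": 0, "wz": 0.24, "claw": 0.8},
    {"tx": 0, "ty": 0, "tz": 0, "wx": 0, "wy": 0, "wz": 0.3, "claw": 0.8},
    {"tx": 0, "ty": 0, "tz": 0, "wx": 0, "wy": 0, "wz": 0.3, "claw": 0.8}
  ]
}}

```text
time: 9.05
position: [0.5913, 0.2026, 0.148]
eef_rot: [0.797, 0.604, 0.001, 0.0]
wrist_force: [3.4, 3.5, 1.6]
opening: 0.0138
```

```bash
python3 - <<'E'
from h import *
s=arm.read_state(); print(s['position'].round(4),s['wrist_force'].round(2),s['ft_torque'].round(3),s['effort'][5])
E
```

```text
[0.5913 0.2026 0.148 ] [3.44 3.45 1.58] [ 0.513 -0.728  0.042] 0.889415480196476
```

Emit:
{"op": "step_arm", "data": {
  "commands": [
    {"tx": 0.05, "ty": 0.03, "tz": 0, "wx": 0, "wy": 0, "wz": 0.06, "claw": 0.8},
    {"tx": 0.05, "ty": 0.03, "tz": 0, "wx": 0, "wy": 0, "wz": 0.12, "claw": 0.8},
    {"tx": 0.05, "ty": 0.03, "tz": 0, "wx": 0, "wy": 0, "wz": 0.18, "claw": 0.8},
    {"tx": 0.05, "ty": 0.03, "tz": 0, "wx": 0, "wy": 0, "wz": 0.24, "claw": 0.8},
    {"tx": 0.05, "ty": 0.03, "tz": 0, "wx": 0, "wy": 0, "wz": 0.3, "claw": 0.8},
    {"tx": 0.05, "ty": 0.03, "tz": 0, "wx": 0, "wy": 0, "wz": 0.3, "claw": 0.8}
  ]
}}

```text
time: 9.55
position: [0.5918, 0.2025, 0.148]
eef_rot: [0.878, 0.479, 0.001, 0.001]
wrist_force: [4.5, 1.0, 1.8]
opening: 0.0135
```

```bash
python3 - <<'E'
from h import *
s=arm.read_state(); go(s['position'],0.3); print(s['ft_torque'].round(3),s['effort'][5])
E
```

```text
t [0. 0. 0.] w [ 0.0016 -0.0018  0.6984] pos [0.5918 0.2025 0.148 ] yaw 0.9984 time 9.55 f [4.52 0.97 1.76] q6 0.71
[ 0.07  -0.941  0.093] 0.8936936035752296
```

Emit:
{"op": "step_arm", "data": {
  "commands": [
    {"tx": 0.04, "ty": 0.06, "tz": 0, "wx": 0, "wy": 0, "wz": 0.06, "claw": 0.8},
    {"tx": 0.04, "ty": 0.06, "tz": 0, "wx": 0, "wy": 0, "wz": 0.12, "claw": 0.8},
    {"tx": 0.04, "ty": 0.06, "tz": 0, "wx": 0, "wy": 0, "wz": 0.18, "claw": 0.8},
    {"tx": 0.04, "ty": 0.06, "tz": 0, "wx": 0, "wy": 0, "wz": 0.24, "claw": 0.8},
    {"tx": 0.04, "ty": 0.06, "tz": 0, "wx": 0, "wy": 0, "wz": 0.3, "claw": 0.8},
    {"tx": 0.04, "ty": 0.06, "tz": 0, "wx": 0, "wy": 0, "wz": 0.3, "claw": 0.8}
  ]
}}

```text
time: 10.05
position: [0.5922, 0.2022, 0.1478]
eef_rot: [0.939, 0.343, 0.001, 0.001]
wrist_force: [3.7, -1.2, 1.3]
opening: 0.0134
```

```bash
python3 - <<'E'
from h import *
s=arm.read_state(); go(s['position'],0.3); print(s['ft_torque'].round(3),s['effort'][5])
E
```

```text
t [0. 0. 0.] w [ 0.0014 -0.0009  0.3996] pos [0.5922 0.2022 0.1478] yaw 0.6996 time 10.05 f [ 3.71 -1.21  1.26] q6 1.01
[-0.164 -0.833  0.042] 0.8970365859568119
```

Emit:
{"op": "step_arm", "data": {
  "commands": [
    {"tx": 0.03, "ty": 0.05, "tz": 0, "wx": 0, "wy": 0, "wz": 0.06, "claw": 0.8},
    {"tx": 0.03, "ty": 0.05, "tz": 0, "wx": 0, "wy": 0, "wz": 0.12, "claw": 0.8},
    {"tx": 0.03, "ty": 0.05, "tz": 0, "wx": 0, "wy": 0, "wz": 0.18, "claw": 0.8},
    {"tx": 0.03, "ty": 0.05, "tz": 0, "wx": 0, "wy": 0, "wz": 0.24, "claw": 0.8},
    {"tx": 0.03, "ty": 0.05, "tz": 0, "wx": 0, "wy": 0, "wz": 0.3, "claw": 0.8},
    {"tx": 0.03, "ty": 0.05, "tz": 0, "wx": 0, "wy": 0, "wz": 0.3, "claw": 0.8}
  ]
}}

```text
time: 10.55
position: [0.5925, 0.2019, 0.1476]
eef_rot: [0.98, 0.199, 0.0, 0.001]
wrist_force: [3.9, -1.9, 1.0]
opening: 0.0135
```

```bash
python3 - <<'E'
from h import *
s=arm.read_state(); go(s['position'],0.3); print(s['ft_torque'].round(3),s['effort'][5])
E
```

```text
t [0. 0. 0.] w [ 0.0013 -0.0004  0.1004] pos [0.5925 0.2019 0.1476] yaw 0.4004 time 10.55 f [ 3.87 -1.94  0.96] q6 1.31
[-0.527 -0.783  0.038] 0.8995534479618073
```

Emit:
{"op": "step_arm", "data": {
  "commands": [
    {"tx": 0.04, "ty": 0.04, "tz": 0, "wx": 0, "wy": 0, "wz": 0.04, "claw": 0.8},
    {"tx": 0.04, "ty": 0.04, "tz": 0, "wx": 0, "wy": 0, "wz": 0.08, "claw": 0.8},
    {"tx": 0.04, "ty": 0.04, "tz": 0, "wx": 0, "wy": 0, "wz": 0.12, "claw": 0.8},
    {"tx": 0.04, "ty": 0.04, "tz": 0, "wx": 0, "wy": 0, "wz": 0.12, "claw": 0.8}
  ]
}}

```text
time: 10.88
position: [0.5927, 0.2017, 0.1474]
eef_rot: [0.99, 0.14, -0.0, 0.001]
wrist_force: [2.5, -2.4, 2.2]
opening: 0.0139
```

```bash
python3 - <<'E'
from h import *
s=arm.read_state(); go(s['position'],0.2); print(s['ft_torque'].round(3),s['effort'][5])
E
```

```text
t [0. 0. 0.] w [0.0011 0.0003 0.0817] pos [0.5927 0.2017 0.1474] yaw 0.2817 time 10.88 f [ 2.49 -2.4   2.23] q6 1.43
[-0.656 -0.643  0.035] 0.6262116506695747
```

Emit:
{"op": "step_arm", "data": {
  "commands": [
    {"tx": 0, "ty": 0, "tz": 0, "wx": 0, "wy": 0, "wz": 0.03, "claw": 0.8},
    {"tx": 0, "ty": 0, "tz": 0, "wx": 0, "wy": 0, "wz": 0.06, "claw": 0.8},
    {"tx": 0, "ty": 0, "tz": 0, "wx": 0, "wy": 0, "wz": 0.06, "claw": 0.8}
  ]
}}

```text
time: 11.13
position: [0.5927, 0.2017, 0.1474]
eef_rot: [0.994, 0.111, -0.0, 0.001]
wrist_force: [2.2, -4.0, 1.9]
opening: 0.0136
```

```bash
python3 - <<'E'
from h import *
s=arm.read_state(); go(s['position'],0.2); print(s['ft_torque'].round(3),s['effort'][5])
E
```

```text
t [0. 0. 0.] w [0.0012 0.0002 0.0218] pos [0.5927 0.2017 0.1474] yaw 0.2218 time 11.13 f [ 2.24 -3.98  1.89] q6 1.49
[-0.881 -0.671  0.057] 0.4853653348982334
```

Emit:
{"op": "step_arm", "data": {
  "commands": [
    {"tx": 0.01, "ty": 0.05, "tz": 0, "wx": 0, "wy": 0, "wz": 0.03, "claw": 0.8},
    {"tx": 0.01, "ty": 0.05, "tz": 0, "wx": 0, "wy": 0, "wz": 0.06, "claw": 0.8},
    {"tx": 0.01, "ty": 0.05, "tz": 0, "wx": 0, "wy": 0, "wz": 0.06, "claw": 0.8}
  ]
}}

```text
time: 11.38
position: [0.5928, 0.2015, 0.1474]
eef_rot: [0.997, 0.081, -0.0, 0.0]
wrist_force: [3.2, -3.7, 1.1]
opening: 0.0135
```

```bash
python3 - <<'E'
from h import *
s=arm.read_state(); go(s['position'],0.2); print(s['ft_torque'].round(3),s['effort'][5])
E
```

```text
t [0. 0. 0.] w [ 0.0007  0.0003 -0.0384] pos [0.5928 0.2015 0.1474] yaw 0.1616 time 11.38 f [ 3.25 -3.66  1.08] q6 1.55
[-0.749 -0.583  0.137] 0.5700389854609966
```

Emit:
{"op": "step_arm", "data": {
  "commands": [
    {"tx": 0, "ty": 0, "tz": 0, "wx": 0, "wy": 0, "wz": 0.03, "claw": 0.8},
    {"tx": 0, "ty": 0, "tz": 0, "wx": 0, "wy": 0, "wz": 0.05, "claw": 0.8},
    {"tx": 0, "ty": 0, "tz": 0, "wx": 0, "wy": 0, "wz": 0.05, "claw": 0.8}
  ]
}}

```text
time: 11.63
position: [0.5928, 0.2015, 0.1474]
eef_rot: [0.998, 0.055, -0.0, 0.0]
wrist_force: [2.4, -3.3, 2.4]
opening: 0.0136
```

```bash
python3 - <<'E'
from h import *
s=arm.read_state(); go(s['position'],0.2); print(s['ft_torque'].round(3),s['effort'][5])
E
```

```text
t [0. 0. 0.] w [ 0.0008  0.0003 -0.0894] pos [0.5928 0.2015 0.1474] yaw 0.1106 time 11.63 f [ 2.43 -3.33  2.37] q6 1.6
[-0.856 -0.563  0.258] 0.5045940913259983
```

The torque rose from 0.04 to 0.26 N·m against 0.06 N·m to turn, so the cam is at its stop. I'll back off slightly within the play and release.

Emit:
{"op": "step_arm", "data": {
  "commands": [
    {"tx": 0.03, "ty": 0.05, "tz": 0, "wx": 0, "wy": 0, "wz": -0.04, "claw": 0.8},
    {"tx": 0.03, "ty": 0.05, "tz": 0, "wx": 0, "wy": 0, "wz": -0.1, "claw": 0.8},
    {"tx": 0.03, "ty": 0.05, "tz": 0, "wx": 0, "wy": 0, "wz": -0.1, "claw": 0.8},
    {"tx": 0.03, "ty": 0.05, "tz": 0, "wx": 0, "wy": 0, "wz": -0.1, "claw": 0.8}
  ],
  "grip_force": 10
}}

```text
time: 11.97
position: [0.5926, 0.2017, 0.1472]
eef_rot: [0.995, 0.104, -0.001, -0.0]
wrist_force: [0.8, -1.3, 1.3]
opening: 0.0139
```

```bash
python3 - <<'E'
from h import *
s=arm.read_state(); go(s['position'],0.2); print(s['ft_torque'].round(3),s['effort'][5])
E
```

```text
t [0. 0. 0.] w [-0.0007  0.0011  0.0087] pos [0.5926 0.2017 0.1472] yaw 0.2087 time 11.97 f [ 0.77 -1.29  1.35] q6 1.5
[-0.232 -0.177 -0.025] -0.19284494686871767
```

Emit:
{"op": "step_arm", "data": {
  "commands": [
    {"tx": 0, "ty": 0, "tz": 0, "wx": 0, "wy": 0, "wz": 0, "claw": 1.6},
    {"tx": 0, "ty": 0, "tz": 0, "wx": 0, "wy": 0, "wz": 0, "claw": 2.5},
    {"tx": 0, "ty": 0, "tz": 0, "wx": 0, "wy": 0, "wz": 0, "claw": 3.5},
    {"tx": 0, "ty": 0, "tz": 0, "wx": 0, "wy": 0, "wz": 0, "claw": 4.5},
    {"tx": 0, "ty": 0, "tz": 0, "wx": 0, "wy": 0, "wz": 0, "claw": 4.5},
    {"tx": 0, "ty": 0, "tz": 0, "wx": 0, "wy": 0, "wz": 0, "claw": 4.5},
    {"tx": 0, "ty": 0, "tz": 0, "wx": 0, "wy": 0, "wz": 0, "claw": 4.5}
  ]
}}

```text
time: 12.55
position: [0.5931, 0.2015, 0.1474]
eef_rot: [0.995, 0.104, -0.0, -0.0]
wrist_force: [0.0, -0.6, 0.1]
opening: 0.045
```

Emit:
{"op": "step_arm", "data": {
  "commands": [
    {"tx": 0, "ty": 0, "tz": -1, "wx": 0, "wy": 0, "wz": 0, "claw": 4.5},
    {"tx": 0, "ty": 0, "tz": -3, "wx": 0, "wy": 0, "wz": 0, "claw": 4.5},
    {"tx": 0, "ty": 0, "tz": -6, "wx": 0, "wy": 0, "wz": 0, "claw": 4.5},
    {"tx": -2, "ty": 0, "tz": -8, "wx": 0, "wy": 0, "wz": 0, "claw": 4.5},
    {"tx": -5, "ty": 0, "tz": -10, "wx": 0, "wy": 0, "wz": 0, "claw": 4.5},
    {"tx": -7, "ty": 0, "tz": -10, "wx": 0, "wy": 0, "wz": 0, "claw": 4.5},
    {"tx": -7, "ty": 0, "tz": -10, "wx": 0, "wy": 0, "wz": 0, "claw": 4.5},
    {"tx": -7, "ty": 0, "tz": -10, "wx": 0, "wy": 0, "wz": 0, "claw": 4.5},
    {"tx": -7, "ty": 0, "tz": -10, "wx": 0, "wy": 0, "wz": 0, "claw": 4.5}
  ]
}}

```text
time: 13.3
position: [0.5253, 0.187, 0.2478]
eef_rot: [0.995, 0.104, 0.0, -0.0]
wrist_force: [0.6, 0.4, -0.1]
opening: 0.0449
```

```bash
python3 - <<'E'
from h import *
c=snap('scene','s3'); w=snap('wrist','w4'); go([.59,.2,.25],0.2)
print('wing top pred scene',proj(c,[.592,.2015,.156]),'bot',proj(c,[.592,.2015,.124]),'wrist top',proj(w,[.592,.2015,.156],True))
a=cv2.resize(c['image'][290:420,310:450],(400,371)); b=cv2.resize(w['image'],(495,371)); b=b[:,50:450]
cv2.imwrite('pics/fin.png',np.hstack([a,b])[:,:,::-1])
E
```

```text
t [ 6.59  0.06 -0.29] w [-0.0001  0.0003  0.0086] pos [0.5254 0.1869 0.2471] yaw 0.2086 time 13.4 f [ 0.11 -0.18 -0.32] q6 1.49
wing top pred scene [380.31918539 358.65125031] bot [378.53619514 369.6908805 ] wrist top [319.47518228 149.38698628]
```

View pics/fin.png

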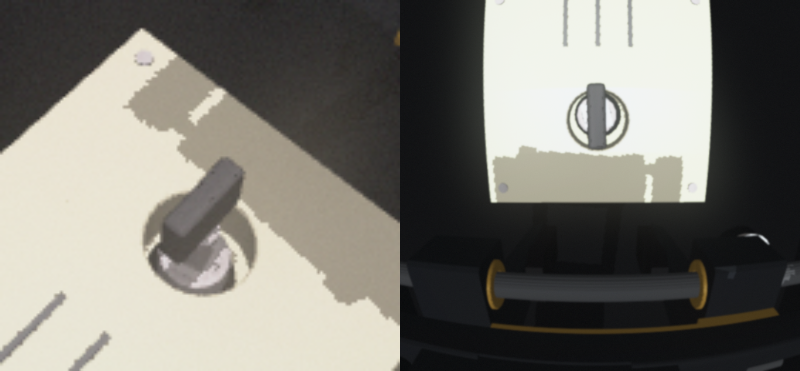

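The scene and wrist views show the key upright and on its predicted pixels: wing top at about (383,358) in the scene and (318,149) in the wrist view. The gripper is clear, so I'm handing in.

```bash
python3 -c "
from h import *
print(arm.hand_in())"
```

```text
the job is handed in; nothing more can be done
None
```

The key is fully home in the socket, turned clockwise to the stop, and left standing there with the gripper clear. I handed the job in at about 13.4 s of the 64 s; no verdict is reported.

**Seating:** I lifted the small key straight out of its holder and lowered it into the floating socket by feel. It met the bottom with the tip about 79 mm up, pressing with about 3 N.

**Turning:** I turned it about 85° in small steps, shifting sideways to relieve side load. Side force readings between steps stayed at about 5 N or less. The turning torque then rose from about 0.04 to 0.26 N·m, well above the 0.06 N·m the plate needs, which I took as the stop. I backed off 0.1 rad within the play, let go and rose clear.

**Last checks:**
- **Position and height:** the scene and wrist views show the key upright, within about 3 pixels of where a fully seated key should appear.
- **Stop:** the key's final angle, allowing for the play, matches the plate being at its 1.35 rad stop. I did not measure the plate's own angle after letting go.
- **Bystanders:** the planned path stayed well clear of the beaker, bottle and dish. I did not check them in a picture afterwards.

**Disagreements:** the cameras differed by up to about 3.5 mm on positions; I aimed between their estimates and finished by feel. My first two move calls were refused because the rows were incomplete, and nothing moved.

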